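# Try the new gas springs on the carver's tool chest

## Robot

A 7-joint arm with a two-finger parallel gripper is mounted at the origin on the work surface. World frame = base frame: x ahead of the robot, y to its left, z up, the work surface at z = 0. Lengths are in m, angles in rad, forces in N, time in s.
With the tool pointing down it reaches from about 0.35 to 0.9 m from the base axis. Payload 8.1 kg.
Tool frame: the origin (TCP) lies between the finger pads; the fingertips stand ahead of it and the grasp point (between the pads) is the TCP (arm.nose_length is the z of the fingertips in the tool frame, in m); z points along the fingers, y is the line along which they close (so a half turn about z gives the same grasp; the last joint's range is limited). The gripper opens to 92 mm and grips with 3 to 60 N. Pads are 19 mm wide; open, the fingers measure 130 mm over their backs; the gripper's body (75 mm by 190 mm) begins 47 mm behind the grasp point.
Start: joints at [1.224, 0.434, 0.025, 1.573, -0.012, 1.134, -0.075], TCP at [0.151, -0.607, 0.246] pointing down, gripper open.
Joint ranges: [-2.62, 2.62], [-0.44, 2.09], [-1.27, 1.32], [0.08, 2.57], [-1.32, 4.46], [0.12, 2], [-2.74, 2.74]. Speed limits (rad/s): [2.22, 2.22, 3.01, 3.01, 3.14, 3.14, 3.14].

## Interface

Orientations are given as a rotation vector (axis times angle).
In Python, from cell import sensors, optics, arm gives the robot as it stands.
- The arm moves only by the tool arm_command, never from a script. Its argument "deltas" is one flat list of numbers, 7 for each row, row after row: the turn, a rotation vector about the world's x, y, z as a fraction of full scale, then the shift along the world's x, y, z as a fraction of full scale, then the finger opening in mm, from 0 to 91.8. In form: [wx, wy, wz, dx, dy, dz, fingers, wx, wy, wz, dx, dy, dz, fingers, ...]. A call has 1 to 20 rows; each row is the pose to reach, as a shift and turn from the pose commanded when the call began; what a row does not reach only later rows make up. Full scale, the value 1, is 1 m for a shift and 90 degrees for a turn. A row lasts 1/10 s, in which the tool goes at most 50 mm and 8.59 degrees, less where a joint would pass 70% of its speed; a pose out of reach is approached as far as the arm can. A call with a number of a shift or a turn outside -1 to 1 is refused whole. A call with a gripper value outside its range is refused whole. The fingers move at their own pace and stop on an object; "force" is the grip in N (left out, the last holds). Time passes only in rows, so rows that repeat a pose let the fingers close. It gives the time, the measured TCP pose, the force, the opening and the grip force at its end, in the units of the state.
- sensors.observe(): the state, without advancing time (a new reading comes with each control period).
- optics.get_image(name): name is "scene" or "top"; returns the picture (480x640x3 uint8, blue, green, red); there is no depth.
- optics.calibration(name): a dict with "camera_matrix" (3x3 intrinsics, pixels), "D" ([k1, k2, p1, p2, k3] as OpenCV has them; the pictures are not rectified), "rvec" (rotation vector, rad) and "tvec" (3), from world to camera coordinates, as OpenCV has them. Camera axes: x right, y down, z forward; pixel columns grow to the right and rows downward; lengths in m; the calibration is good to about 2 mm. A picture is of the moment at which its call begins. calibration takes no time and is no camera call.
- arm.sign_off(): hands the job in; it is judged then, once.
The state is a dict: "clock": time; "joints": joint angles; "dq": joint speeds; "joint_efforts": joint torques, N m; "position": TCP position; "ee_rot": TCP orientation; "force": force on the tool from outside, world axes, zero at the start; "ft_torque": the same for the moment, N m; "width": opening from 0.0 (shut) to 1.0 (fully open); "gripper_force": force on a finger pad.
Only numpy, scipy, OpenCV 4.12 (cv2) and the standard library are available. Lean on these libraries where they do the work, as an engineer would, in place of code of your own. Each camera call takes 0.05 s, during which the arm holds its last target. There are 200 camera calls.

## Task

The tool chest's lid has just been given new gas springs: take the lid by its bow handle and raise it gently until it is past its balance point and the springs are lifting it, without letting it fly up to its stop or drop. Then bring it back down to just below the balance point, where it would sink shut again, and finish holding it still there by the handle, so that I can tighten the spring brackets. Leave the other things on the table alone.

Things in the scene. Friction and masses are not known exactly. Their poses are not given: they have to be found in the camera images.
- chest: low plywood tool chest screwed to the bench: 220 deep (its x), 400 wide (its y), box 120 high plus a 40 high lid (top at 160). Origin: centre of its underside. Its x axis runs level from the front (handle side, towards the robot) to the back (hinge side); z up. Two gas springs inside link box and lid, 172 either side of the middle
- lid (a joint): opening angle (rad) of the 1.8 kg lid about the hinge line at its back: 0 shut, grows as the front rises, stop at 1.45. Balance point at 0.60 (34 degrees): below it the lid, if let go, sinks shut; above it the gas springs lift it to the stop; it stays nowhere by itself. Force at the handle to hold it: 6 N up when shut, 1.7 N up at 0.4, 0 at 0.60, 1.5 N down at 0.8, 5 N down at the stop
- lid_handle (a point): steel bow handle in the middle of the lid's front edge: round bar 12 thick, straight part 116 long along the chest's y axis. Origin: centre of the bar. Stands 44 clear in front of the lid, 140 above the bench and 20 below the lid's top when shut; 264 in front of the hinge line and 20 above it, so it swings at 265 radius; the round bar can turn in a grip from above. Free space before and behind it
- lid_hinge (a point): middle of the lid's hinge line, fixed: at the chest's back, 110 behind the chest's origin and 120 above the bench; the hinge line runs along the chest's y axis
- bottle: clear water bottle with a blue cap, 64 in diameter, 210 high, standing; bystander, origin at the centre of its foot
- disc: carved round plate of pale wood, 210 in diameter, 18 high, lying on the bench; bystander, origin at the centre of its underside
- phone: black smartphone 150 x 72 x 9 lying flat; bystander, origin at the centre of its underside
- knife: carving knife lying flat, black handle 105 long and 22 thick, steel blade 85 long; bystander, origin under the joint of handle and blade

How it is judged:
By the outcome, as a careful person would: the job done as asked, in the order asked, and still so for the second after the job is handed in, while the arm keeps its last pose, push and grip.
It also fails if it takes over 38 s, if anything falls off the work surface, if the arm or the gripper's body presses on something with over 40 N, if the wrist force passes 120 N, or if a joint passes its speed limit or range.

## Working session

There is one attempt and no reset: what is moved stays moved. The work goes in short steps, Python scripts to look and compute and a tool call to move; the robot and the scene stay as the last step left them, time stands still between calls to the robot, and variables do not carry over. Pictures are saved under pics/ and viewed, at most 10 in all, crops included, and the job is handed in when it is done.

Besides the shell and the picture viewer there is one more tool, called after "Request:" as name(argument=value, ...) on one line, values as JSON. arm_command: Moves the arm, as the interface text tells. Its arguments: {"type":"object","properties":{"deltas":{"type":"array","items":{"type":"number"}},"force":{"type":"number"}},"required":["deltas"]}

```bash
mkdir -p pics
python3 - <<'E'
from cell import sensors, optics, arm
import cv2
for n in("scene","top"):
    cv2.imwrite(f"pics/{n}0.png",optics.get_image(n)); print(n,optics.calibration(n))
print(sensors.observe(), arm.nose_length)
E
```

```text
scene {'camera_matrix': array([[496.98225524,   0.        , 314.95165246],
       [  0.        , 496.98225524, 250.48718627],
       [  0.        ,   0.        ,   1.        ]]), 'D': array([-0.0479813,  0.       ,  0.       ,  0.       ,  0.       ]), 'rvec': array([ 2.41800234,  0.62093964, -0.21746882]), 'tvec': array([-0.4889681 , -0.15031854,  1.63829778])}
top {'camera_matrix': array([[623.85967261,   0.        , 321.30374201],
       [  0.        , 623.85967261, 231.62365508],
       [  0.        ,   0.        ,   1.        ]]), 'D': array([-0.04927826,  0.        ,  0.        ,  0.        ,  0.        ]), 'rvec': array([ 2.1654055 , -2.18233241,  0.11468654]), 'tvec': array([-0.02076211,  0.58496469,  1.89429081])}
{'clock': 0.1, 'joints': array([ 1.22439916,  0.43516769,  0.0249415 ,  1.57400424, -0.01160846,
        1.13402444, -0.07509782]), 'dq': array([-0.00071025, -0.00143095, -0.00031535,  0.00032152, -0.00019929,
       -0.00090993,  0.00101554]), 'joint_efforts': array([ 2.07734054e-03, -6.69127464e+01,  9.87338796e-01, -3.15149295e+01,
       -6.05388754e-02,  3.73910903e-02,  2.31322076e-06]), 'position': array([ 0.15073207, -0.60609543,  0.24501485]), 'ee_rot': array([-3.11686890e+00, -3.81769108e-01,  4.51423179e-04]), 'force': array([ 0.14550053, -0.3695517 ,  0.25708937]), 'ft_torque': array([-0.03961651,  0.00038403,  0.01256097]), 'gripper_force': 0.0, 'width': 0.9999040782453096} 0.019
```

View pics/scene0.png

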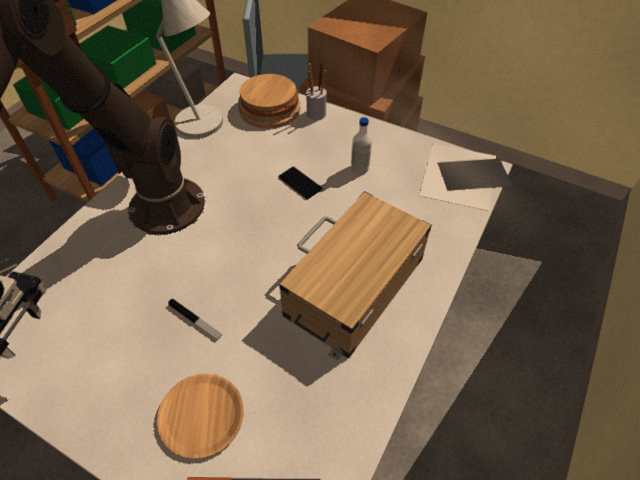

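View pics/top0.png

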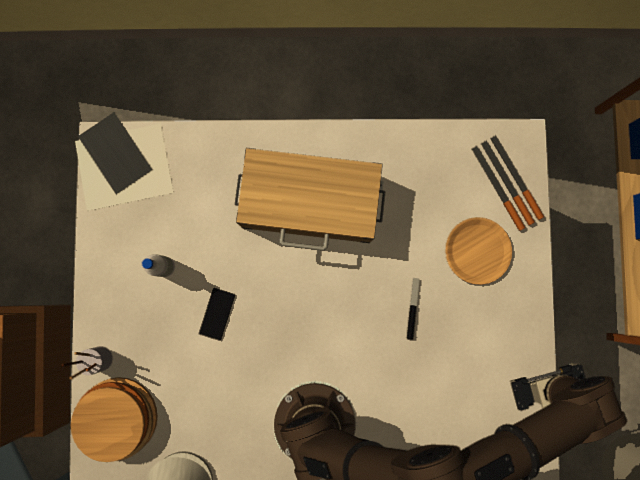

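The scene view shows the chest with its handle near (318,233), the bottle at (361,150), the phone at (300,182), the knife at (195,318) and the disc at (200,415). In the top view the lid corners are at about (246,149), (382,163), (374,240) and (237,223), with the handle bar near (282–327,245). I'll enlarge this for a closer reading.

Run:
```python
import cv2
a=cv2.imread("pics/top0.png")[140:260,230:390]; cv2.imwrite("pics/topc.png",cv2.resize(a,None,fx=5,fy=5,interpolation=cv2.INTER_CUBIC))
a=cv2.imread("pics/scene0.png")[190:350,265:445]; cv2.imwrite("pics/scenec.png",cv2.resize(a,None,fx=3.75,fy=3.75,interpolation=cv2.INTER_CUBIC))
```

```text
(no output)
```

View pics/topc.png

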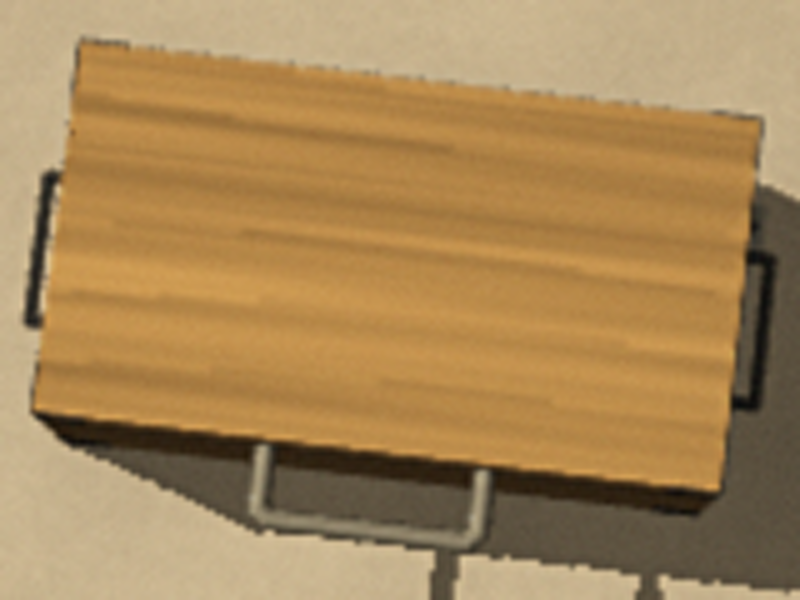

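View pics/scenec.png

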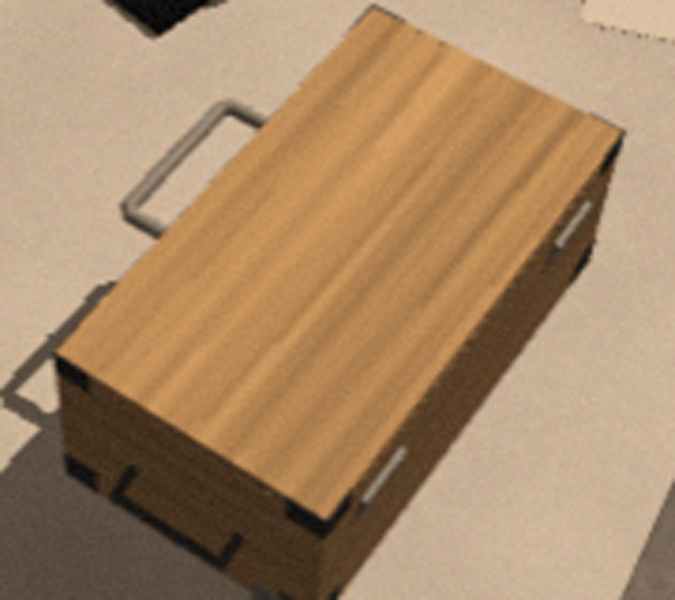

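The crop of the top view puts the lid corners at (80,40), (763,118), (719,490) and (35,410), and the bar from (260,516) to (472,540). The scene crop puts the corners at (375,8), (622,130), (325,518) and (57,355), and the bar from (225,105) to (127,210). Next I fit the chest pose to these points.

```bash
cat > fit.py <<'E'
import cv2, numpy as np
from scipy.optimize import least_squares
from cell import optics, sensors
P=np.array([[.11,.2,.16],[.11,-.2,.16],[-.11,-.2,.16],[-.11,.2,.16],[-.154,.058,.14],[-.154,-.058,.14]])
t=np.array([[80,40],[763,118],[719,490],[35,410],[260,516],[472,540]])/5.+[230,140]-.4
# scene far=+y ; order as P
s=np.array([[622,130],[325,518],[57,355],[375,8],[225,105],[127,210]])/3.75+[265,190]-.37
C={n:optics.calibration(n) for n in("top","scene")}
def W(p):
    c,q=np.cos(p[2]),np.sin(p[2]); R=np.array([[c,-q,0],[q,c,0],[0,0,1]])
    return P@R.T+[p[0],p[1],0]
def proj(n,X):
    c=C[n]; return cv2.projectPoints(X,c["rvec"],c["tvec"],c["camera_matrix"],c["D"])[0][:,0]
def res(p,ns=("top","scene")): return np.concatenate([(proj(n,W(p))-{"top":t,"scene":s}[n]).ravel() for n in ns])
for ns in(("top",),("scene",),("top","scene")):
    r=least_squares(lambda p:res(p,ns),[.65,0,0]); print(ns,r.x,np.round(r.fun.reshape(-1,2),1).tolist())
p=r.x;d=np.array([np.cos(p[2]),np.sin(p[2])])
print("handle",p[:2]-.154*d,"hinge",p[:2]+.11*d)
if __name__=="__main__":
    def ground(n,u,z):
        c=C[n];R=cv2.Rodrigues(c["rvec"])[0];v=R.T@np.append(cv2.undistortPoints(np.array([[u]],float),c["camera_matrix"],c["D"])[0,0],1);o=-R.T@c["tvec"];return o+v*(z-o[2])/v[2]
    for k,u,z in(("bottlecap",(147,264),.21),("phone",(217,314),.009),("knife",(414,310),.01),("disc",(480,250),.018)):print(k,ground("top",u,z))
E
python3 fit.py
```

```text
('top',) [ 0.68682547  0.00945168 -0.12487263] [[-0.0, -0.5], [-0.1, -0.2], [0.5, 0.2], [-0.9, 0.0], [1.6, 0.3], [-1.1, 0.2]]
('scene',) [ 0.685866    0.00973189 -0.1221654 ] [[0.8, 0.2], [0.7, 0.9], [-0.8, -0.8], [-0.5, -0.7], [-0.9, 1.0], [0.7, -1.0]]
('top', 'scene') [ 0.68633795  0.00954178 -0.12358108] [[-0.1, -0.2], [-0.2, -0.1], [0.5, 0.3], [-0.9, 0.3], [1.6, 0.5], [-1.0, 0.3], [1.0, 0.3], [0.7, 1.0], [-0.8, -0.7], [-0.3, -0.6], [-0.7, 1.1], [0.8, -0.9]]
handle [0.53351242 0.02852486] hinge [ 0.79549905 -0.00401757]
bottlecap [0.47992986 0.46182046 0.21      ]
phone [0.33434026 0.29769608 0.009     ]
knife [ 0.34166331 -0.30932963  0.01      ]
disc [ 0.52482287 -0.51792594  0.018     ]
```

```bash
cat > plan.py <<'E'
import numpy as np
from scipy.spatial.transform import Rotation as R
from cell import sensors
s=sensors.observe(); r=R.from_rotvec(s["ee_rot"]); M=r.as_matrix()
print(s["clock"],s["position"],"toolx",M[:,0].round(3),"tooly",M[:,1].round(3),"toolz",M[:,2].round(3))
yaw=-.1236; d=np.array([np.cos(yaw),np.sin(yaw),0]); H=np.array([.7955,-.004,.12])
for sg in(1,-1):
    T=np.column_stack([np.cross(sg*d,[0,0,-1]),sg*d,[0,0,-1]])
    print(sg,"turn frac",((R.from_matrix(T)*r.inv()).as_rotvec()/(np.pi/2)).round(4))
h0=H-.264*d+[0,0,.02]; print("shift to handle",h0-s["position"])
for th in np.arange(0,.81,.05):
    print(round(th,2),(H+d*(-.264*np.cos(th)+.02*np.sin(th))+[0,0,.264*np.sin(th)+.02*np.cos(th)]-h0).round(4))
E
python3 plan.py
```

```text
0.1 [ 0.15073207 -0.60609543  0.24501485] toolx [ 0.97   0.241 -0.   ] tooly [ 0.241 -0.97  -0.001] toolz [-0.     0.001 -1.   ]
1 turn frac [-6.000e-04 -8.000e-04  7.661e-01]
-1 turn frac [-9.0000e-04  7.0000e-04 -1.2339e+00]
shift to handle [ 0.38278193  0.63464281 -0.10501485]
0.0 [0. 0. 0.]
0.05 [ 0.0013 -0.0002  0.0132]
0.1 [ 0.0033 -0.0004  0.0263]
0.15 [ 0.0059 -0.0007  0.0392]
0.2 [ 0.0092 -0.0011  0.0521]
0.25 [ 0.0131 -0.0016  0.0647]
0.3 [ 0.0176 -0.0022  0.0771]
0.35 [ 0.0227 -0.0028  0.0893]
0.4 [ 0.0284 -0.0035  0.1012]
0.45 [ 0.0347 -0.0043  0.1128]
0.5 [ 0.0416 -0.0052  0.1241]
0.55 [ 0.049  -0.0061  0.135 ]
0.6 [ 0.057  -0.0071  0.1456]
0.65 [ 0.0654 -0.0081  0.1557]
0.7 [ 0.0744 -0.0092  0.1654]
0.75 [ 0.0838 -0.0104  0.1746]
0.8 [ 0.0937 -0.0116  0.1833]
```

Request:
arm_command(deltas=[0, 0, 0.1, 0.05, 0.08, 0.03, 60, 0, 0, 0.2, 0.1, 0.16, 0.04, 40, 0, 0, 0.3, 0.15, 0.24, 0.04, 32, 0, 0, 0.4, 0.2, 0.32, 0.04, 32, 0, 0, 0.5, 0.25, 0.4, 0.04, 32, 0, 0, 0.6, 0.28, 0.45, 0.04, 32, 0, 0, 0.7, 0.31, 0.5, 0.03, 32, 0, 0, 0.766, 0.34, 0.55, 0.02, 32, 0, 0, 0.766, 0.37, 0.6, 0.01, 32, 0, 0, 0.766, 0.3825, 0.6355, 0, 32, 0, 0, 0.766, 0.3825, 0.6355, 0, 32, 0, 0, 0.766, 0.3825, 0.6355, 0, 32, 0, 0, 0.766, 0.3825, 0.6355, 0, 32, 0, 0, 0.766, 0.3825, 0.6355, 0, 32, 0, 0, 0.766, 0.3825, 0.6355, 0, 32, 0, 0, 0.766, 0.3825, 0.6355, 0, 32, 0, 0, 0.766, 0.3825, 0.6355, 0, 32, 0, 0, 0.766, 0.3825, 0.6355, 0, 32])

```text
clock: 1.9
position: [0.5329, 0.0278, 0.2454]
ee_rot: [2.356, 2.078, -0.002]
force: [0.2, -0.6, 0.2]
width: 0.348
gripper_force: 0.0
```

```bash
python3 plan.py | head -5
python3 - <<'E'
from cell import sensors, optics
import cv2,numpy as np
s=sensors.observe(); print(s["joints"].round(2),s["width"]*91.8,s["force"])
a=optics.get_image("scene")[150:300,250:450]; b=optics.get_image("top")[170:290,230:390]
cv2.imwrite("pics/c1.png",np.vstack([cv2.resize(a,(400,300)),cv2.resize(b,(400,300))]))
E
```

```text
1.9 [0.53292036 0.02781228 0.2454043 ] toolx [ 0.125  0.992 -0.001] tooly [ 0.992 -0.125 -0.001] toolz [-0.001 -0.001 -1.   ]
1 turn frac [ 0.0005 -0.0006  0.0009]
-1 turn frac [-9.0000e-04 -8.0000e-04 -1.9991e+00]
shift to handle [ 0.00059364  0.0007351  -0.1054043 ]
0.0 [0. 0. 0.]
[ 0.29  0.35 -0.58  1.76  0.21  1.1  -0.48] 31.954000735506188 [ 0.17350581 -0.60026331  0.17663057]
```

View pics/c1.png

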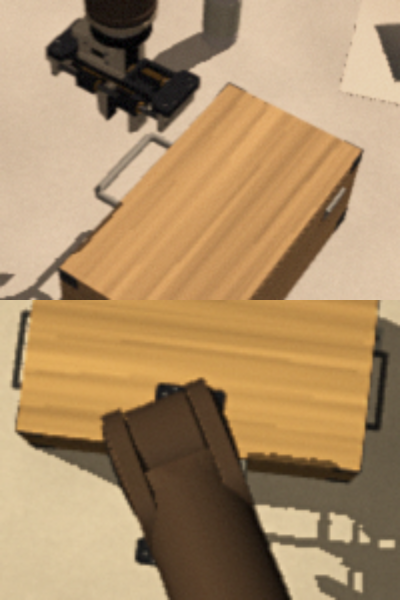

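The open fingers hang over the bar: scene crop fingertips near (105,112) and (135,125), with the bar at (98,188)–(155,140). The gripper body overhangs the lid front, as expected. I descend and watch the force.

Request:
arm_command(deltas=[0, 0, 0, 0, 0.0005, -0.02, 32, 0, 0, 0, 0, 0.0005, -0.04, 32, 0, 0, 0, 0, 0.0005, -0.055, 32, 0, 0, 0, 0, 0.0005, -0.07, 32, 0, 0, 0, 0, 0.0005, -0.08, 32, 0, 0, 0, 0, 0.0005, -0.09, 32, 0, 0, 0, 0, 0.0005, -0.1, 32, 0, 0, 0, 0, 0.0005, -0.106, 32, 0, 0, 0, 0, 0.0005, -0.106, 32, 0, 0, 0, 0, 0.0005, -0.106, 32])

```text
clock: 3.0
position: [0.5335, 0.0296, 0.1399]
ee_rot: [2.354, 2.08, 0.0]
force: [0.8, -0.2, 0.1]
width: 0.349
gripper_force: 0.0
```

No contact on the way down, so I close gently.

Request:
arm_command(deltas=[0, 0, 0, 0, 0, 0, 24, 0, 0, 0, 0, 0, 0, 18, 0, 0, 0, 0, 0, 0, 14, 0, 0, 0, 0, 0, 0, 8, 0, 0, 0, 0, 0, 0, 8, 0, 0, 0, 0, 0, 0, 8, 0, 0, 0, 0, 0, 0, 8, 0, 0, 0, 0, 0, 0, 8], force=20)

```text
clock: 3.8
position: [0.5334, 0.0295, 0.1399]
ee_rot: [2.354, 2.08, 0.0]
force: [-1.4, 0.3, 4.6]
width: 0.122
gripper_force: 20.0
```

Request:
arm_command(deltas=[0, 0, 0, 0.0002, 0, 0.002, 8, 0, 0, 0, 0.0005, 0, 0.0053, 8, 0, 0, 0, 0.001, -0.0001, 0.0106, 8, 0, 0, 0, 0.0016, -0.0002, 0.0158, 8, 0, 0, 0, 0.0024, -0.0003, 0.0211, 8, 0, 0, 0, 0.0033, -0.0004, 0.0263, 8, 0, 0, 0, 0.0043, -0.0005, 0.0315, 8, 0, 0, 0, 0.0053, -0.0006, 0.0366, 8, 0, 0, 0, 0.0065, -0.0008, 0.0418, 8, 0, 0, 0, 0.0078, -0.001, 0.047, 8, 0, 0, 0, 0.0086, -0.0011, 0.05, 8, 0, 0, 0, 0.0092, -0.0011, 0.0521, 8, 0, 0, 0, 0.0092, -0.0011, 0.0521, 8, 0, 0, 0, 0.0092, -0.0011, 0.0521, 8])

```text
clock: 5.2
position: [0.5421, 0.0284, 0.1916]
ee_rot: [-2.354, -2.08, 0.001]
force: [-2.3, 0.6, -3.6]
width: 0.118
gripper_force: 20.0
```

```bash
cat > look.py <<'E'
import sys
from cell import sensors, optics
import cv2,numpy as np
s=sensors.observe(); print(s["clock"],s["position"],s["width"]*91.8,s["force"].round(2),s["ft_torque"].round(2))
yaw=-.1236; d=np.array([np.cos(yaw),np.sin(yaw),0]); v=s["position"]-[.7955,-.004,.12]
x,z=v@d,v[2]; print("theta",np.arctan2(z,-x)-np.arctan2(.02,.264),"radius",np.hypot(x,z))
if len(sys.argv)>1: cv2.imwrite(sys.argv[1],cv2.resize(optics.get_image("scene")[130:330,230:470],(720,600),interpolation=cv2.INTER_CUBIC))
E
python3 look.py pics/l1.png
```

```text
5.2 [0.54214791 0.02836107 0.19162671] 10.800235873494284 [-2.28  0.57 -3.6 ] [ 0.21  0.48 -0.04]
theta 0.19780286601673763 radius 0.2652623829685424
```

View pics/l1.png

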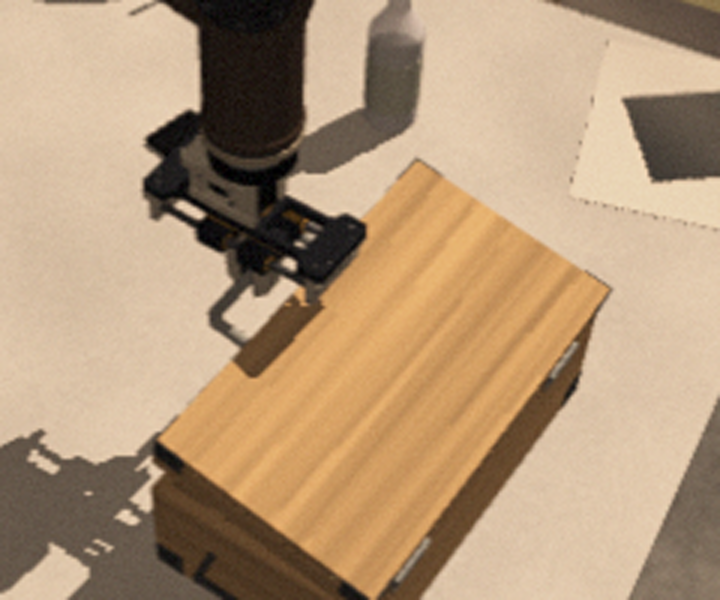

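The lid is up about 0.2 rad with the bar in the fingers (crop near (255,285)). The 3.6 N load and 0.265 radius agree with the given values, so I go on to 0.5.

Request:
arm_command(deltas=[0, 0, 0, 0.0012, -0.0001, 0.0042, 8, 0, 0, 0, 0.0025, -0.0003, 0.0084, 8, 0, 0, 0, 0.0039, -0.0005, 0.0126, 8, 0, 0, 0, 0.0053, -0.0007, 0.0168, 8, 0, 0, 0, 0.0068, -0.0008, 0.0209, 8, 0, 0, 0, 0.0084, -0.001, 0.025, 8, 0, 0, 0, 0.01, -0.0012, 0.0291, 8, 0, 0, 0, 0.0117, -0.0015, 0.0332, 8, 0, 0, 0, 0.0135, -0.0017, 0.0372, 8, 0, 0, 0, 0.0153, -0.0019, 0.0412, 8, 0, 0, 0, 0.0172, -0.0021, 0.0452, 8, 0, 0, 0, 0.0192, -0.0024, 0.0491, 8, 0, 0, 0, 0.0212, -0.0026, 0.053, 8, 0, 0, 0, 0.0233, -0.0029, 0.0569, 8, 0, 0, 0, 0.0255, -0.0032, 0.0607, 8, 0, 0, 0, 0.0277, -0.0034, 0.0645, 8, 0, 0, 0, 0.03, -0.0037, 0.0683, 8, 0, 0, 0, 0.0324, -0.004, 0.072, 8, 0, 0, 0, 0.0324, -0.004, 0.072, 8, 0, 0, 0, 0.0324, -0.004, 0.072, 8])

```text
clock: 7.25
position: [0.5738, 0.0245, 0.2648]
ee_rot: [-2.354, -2.08, 0.003]
force: [-11.0, -0.2, 5.6]
width: 0.125
gripper_force: 20.0
```

```bash
python3 look.py
```

```text
7.25 [0.57377838 0.02445705 0.2647905 ] 11.442928859005903 [-11.04  -0.25   5.6 ] [-0.01  2.43 -0.02]
theta 0.49915802381503954 radius 0.2663339096456689
```

The radial force has grown to about 12 N because the arc is slightly too tight (about 1 mm). I ease outward first, then check.

Request:
arm_command(deltas=[0, 0, 0, -0.0005, 0, 0.0002, 8, 0, 0, 0, -0.001, 0, 0.0004, 8, 0, 0, 0, -0.0013, 0.0001, 0.0006, 8, 0, 0, 0, -0.0013, 0.0001, 0.0006, 8, 0, 0, 0, -0.0013, 0.0001, 0.0006, 8])

```text
clock: 7.75
position: [0.5737, 0.0245, 0.2647]
ee_rot: [2.355, 2.08, 0.0]
force: [-5.5, 1.2, 1.5]
width: 0.126
gripper_force: 20.0
```

```bash
python3 look.py
```

```text
7.75 [0.57365381 0.02446916 0.26472692] 11.581351053427175 [-5.48  1.15  1.53] [ 0.02  1.07 -0.03]
theta 0.49870242543340976 radius 0.2664043845591757
```

Request:
arm_command(deltas=[0, 0, 0, 0.002, -0.0002, 0.0038, 8, 0, 0, 0, 0.0039, -0.0005, 0.0078, 8, 0, 0, 0, 0.0064, -0.0008, 0.0115, 8, 0, 0, 0, 0.0088, -0.0011, 0.0152, 8, 0, 0, 0, 0.0114, -0.0014, 0.0188, 8, 0, 0, 0, 0.014, -0.0017, 0.0224, 8, 0, 0, 0, 0.0166, -0.0021, 0.0259, 8, 0, 0, 0, 0.0193, -0.0024, 0.0294, 8, 0, 0, 0, 0.022, -0.0027, 0.0328, 8, 0, 0, 0, 0.0248, -0.0031, 0.0362, 8, 0, 0, 0, 0.0277, -0.0035, 0.0396, 8, 0, 0, 0, 0.0306, -0.0038, 0.0429, 8, 0, 0, 0, 0.0306, -0.0038, 0.0429, 8, 0, 0, 0, 0.0306, -0.0038, 0.0429, 8, 0, 0, 0, 0.0306, -0.0038, 0.0429, 8])

```text
clock: 9.25
position: [0.6058, 0.0204, 0.3074]
ee_rot: [2.354, 2.078, 0.004]
force: [8.1, 0.2, -7.1]
width: 0.124
gripper_force: 20.0
```

```bash
python3 look.py pics/l2.png; python3 look.py
```

```text
9.25 [0.60583139 0.02038592 0.30738896] 11.420868013539394 [ 8.07  0.25 -7.08] [ 0.03 -1.74 -0.07]
theta 0.6996454560623888 radius 0.2677364570372643
9.3 [0.60581894 0.02043092 0.30736415] 11.000289226353301 [ 8.81 -0.47 -7.4 ] [ 0.01 -1.71 -0.02]
theta 0.6995324725335349 radius 0.26773187744643323
```

View pics/l2.png

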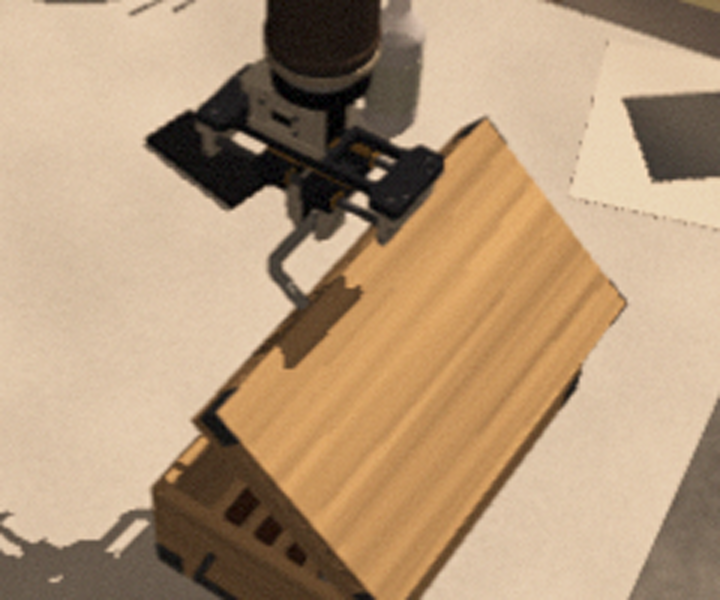

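The lid stands well open: its top front corners are at crop (222,402) and (487,118), the back corner at (626,302), and the bar in the fingers near (310,220). I check the angle from these corners, independent of the arm.

```bash
cat > ang.py <<'E'
import sys, cv2, numpy as np
from scipy.optimize import least_squares
from cell import optics
c=optics.calibration("scene"); yaw=-.1236; d=np.array([np.cos(yaw),np.sin(yaw),0]); l=np.array([-d[1],d[0],0]); H=np.array([.7955,-.004,.12])
q=np.array(sys.argv[1:],float).reshape(-1,2)/3+[230,130]-.33
def pr(t):
    f=lambda x,z:d*(x*np.cos(t)+z*np.sin(t))+[0,0,-x*np.sin(t)+z*np.cos(t)]
    X=np.array([H+f(-.22,.04)-.2*l,H+f(-.22,.04)+.2*l])
    return cv2.projectPoints(X,c["rvec"],c["tvec"],c["camera_matrix"],c["D"])[0][:,0]
for i in (slice(0,1),slice(1,2),slice(0,2)):
    r=least_squares(lambda t:(pr(t[0])-q)[i].ravel(),[.6]); print(r.x,r.fun.round(1))
E
python3 ang.py 222 402 487 118
```

```text
[0.72023901] [-0.1  3.8]
[0.68750758] [-0.1 -0.5]
[0.70360247] [-1.1  3.8  0.9 -0.7]
```

Request:
arm_command(deltas=[0, 0, 0, 0.0005, -0.0001, -0.0002, 8, 0, 0, 0, 0.001, -0.0001, -0.0004, 8, 0, 0, 0, 0.0015, -0.0002, -0.0006, 8, 0, 0, 0, 0.0018, -0.0002, -0.0007, 8, 0, 0, 0, 0.0018, -0.0002, -0.0007, 8, 0, 0, 0, 0.0018, -0.0002, -0.0007, 8])

```text
clock: 9.9
position: [0.6056, 0.0204, 0.3069]
ee_rot: [-2.354, -2.08, 0.001]
force: [-4.0, -1.2, 3.9]
width: 0.121
gripper_force: 20.0
```

```bash
python3 look.py
```

```text
9.9 [0.60558654 0.02044571 0.30692262] 11.121432576723468 [-4.04 -1.19  3.91] [-0.25  0.89 -0.01]
theta 0.6977458927309689 radius 0.2675893658211017
```

Request:
arm_command(deltas=[0, 0, 0, -0.0023, 0.0003, -0.0016, 8, 0, 0, 0, -0.004, 0.0005, -0.0036, 8, 0, 0, 0, -0.0057, 0.0007, -0.0056, 8, 0, 0, 0, -0.0075, 0.0009, -0.0075, 8, 0, 0, 0, -0.0092, 0.0011, -0.0095, 8, 0, 0, 0, -0.0109, 0.0014, -0.0116, 8, 0, 0, 0, -0.0126, 0.0016, -0.0136, 8, 0, 0, 0, -0.0143, 0.0018, -0.0157, 8, 0, 0, 0, -0.0159, 0.002, -0.0177, 8, 0, 0, 0, -0.0175, 0.0022, -0.0198, 8, 0, 0, 0, -0.0191, 0.0024, -0.022, 8, 0, 0, 0, -0.0207, 0.0026, -0.0241, 8, 0, 0, 0, -0.0223, 0.0028, -0.0263, 8, 0, 0, 0, -0.0239, 0.003, -0.0284, 8, 0, 0, 0, -0.0255, 0.0032, -0.0306, 8, 0, 0, 0, -0.0255, 0.0032, -0.0306, 8, 0, 0, 0, -0.0255, 0.0032, -0.0306, 8, 0, 0, 0, -0.0255, 0.0032, -0.0306, 8])

```text
clock: 11.7
position: [0.5807, 0.0237, 0.2761]
ee_rot: [2.355, 2.08, 0.0]
force: [-2.1, -2.2, 1.2]
width: 0.122
gripper_force: 20.0
```

```bash
python3 look.py pics/l3.png; python3 look.py
```

```text
11.7 [0.58072783 0.02365212 0.27606781] 11.244518561018197 [-2.12 -2.23  1.21] [-0.33  0.11  0.  ]
theta 0.5488871463779301 radius 0.2669231282671229
11.75 [0.58071787 0.02362715 0.27606058] 11.01830256806188 [-1.48 -1.34  1.13] [-0.31  0.08  0.03]
theta 0.5488502688286607 radius 0.26692442574541514
```

View pics/l3.png

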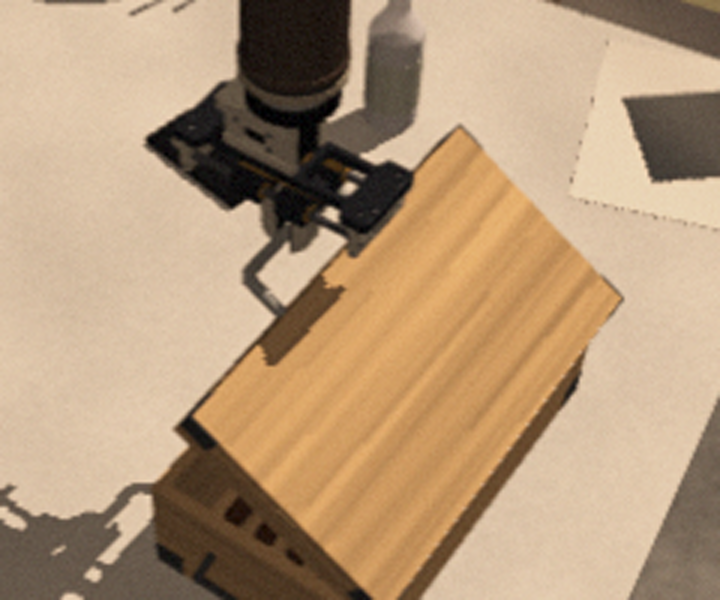

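The corners are now at crop (195,415) and (461,126), and the bar is still between the fingers near (290,235). The forces are small and settled.

```bash
python3 ang.py 195 415 461 126; python3 ang.py 193 417 460 127
```

```text
[0.55949051] [0.1 0.3]
[0.5362785] [-0.1 -0.3]
[0.54621662] [-0.6  0.4  0.4 -0.5]
[0.54351978] [-0.  -0.2]
[0.52856571] [-0.2 -0.4]
[0.53485867] [-0.5 -0.1  0.1 -0.6]
```

Request:
arm_command(deltas=[0, 0, 0, 0, 0, 0, 8, 0, 0, 0, 0, 0, 0, 8, 0, 0, 0, 0, 0, 0, 8, 0, 0, 0, 0, 0, 0, 8, 0, 0, 0, 0, 0, 0, 8])

```text
clock: 12.25
position: [0.5807, 0.0236, 0.2761]
ee_rot: [2.355, 2.079, 0.0]
force: [-0.3, -1.4, 0.3]
width: 0.123
gripper_force: 20.0
```

The camera (0.53–0.56) and the arm (0.549) agree that the lid is just below the 0.60 balance point. It is still, gripped at 20 N, so I hand it in.

```bash
python3 -c "
from cell import arm
print(arm.sign_off())"
```

```text
the job is handed in; nothing more can be done
None
```

I raised the lid by its handle to about 0.70 rad, past the 0.60 balance point. I then lowered it to about 0.55 rad, where the arm holds it still with a 20 N grip; nothing else was touched, and the job is handed in at about 12 s.

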